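Probe the blind bore with the red depth rod

ROBOT

A 7-joint arm with a two-finger parallel gripper is mounted at the origin on the work surface. World frame = base frame: x ahead of the robot, y to its left, z up, the work surface at z = 0. Lengths are in m, angles in rad, forces in N, time in s.
With the tool pointing down it reaches from about 0.425 to 0.925 m from the base axis. Payload 6.8 kg.
Tool frame: the origin (TCP) lies at the very end of the fingers, on their centre line; the grasp point (between the pads) lies 19 mm behind it; z points along the fingers, y is the line along which they close (so a half turn about z gives the same grasp; the last joint's range is limited). The gripper opens to 85 mm and grips with 20 to 120 N. Pads are 22 mm wide; open, the fingers measure 114 mm over their backs; the gripper's body (76 mm by 85 mm) begins 54 mm behind the grasp point. The pads swing forward as they close: fully open they stand 13 mm farther back than shut.
Start: joints at [-1.397, 0.477, 0.022, 1.555, -0.011, 1.109, -0.083], TCP at [0.188, 0.648, 0.231] pointing down, gripper open.
Joint ranges: [-2.96, 2.96], [-0.34, 2.1], [-1.41, 1.46], [0.24, 2.44], [-1.37, 4.51], [0.17, 1.92], [-2.96, 2.96]. Speed limits (rad/s): [2.39, 2.39, 3.14, 3.14, 3.14, 3.14, 3.14].

INTERFACE

Orientations are given as a unit quaternion [w, x, y, z].
In Python, from station import telemetry, viewer, job, search_frame, cut_out gives the robot as it stands. The module is installed in compiled form; this text tells all that it offers.
- The arm moves only by the shell command python3 -m crank 'ROWS' [FORCE]. ROWS is JSON, a list of rows, each an object with "delta_rot": the turn, a rotation vector about the tool's x, y, z in degrees, a list of three; "xyz": the shift along the tool's x, y, z in m, a list of three; "fingers": the gripper command: -1 is fully open, 1 is shut, values between are in proportion. In form: [{"delta_rot": [ax, ay, az], "xyz": [dx, dy, dz], "fingers": fingers}, ...]. A call has 1 to 10 rows; each row is the pose to reach, as a shift and turn from the pose commanded when the call began, along the tool's axes at that moment; what a row does not reach only later rows make up. A row lasts 1/10 s, in which the tool goes at most 50 mm and 8.59 degrees, less where a joint would pass 70% of its speed; a pose out of reach is approached as far as the arm can. A call with a gripper value outside its range is refused whole. The fingers move at their own pace and stop on an object; FORCE is the grip in N (left out, the last holds). Time passes only in rows, so rows that repeat a pose let the fingers close. It gives the time, the measured TCP pose, the force, the opening and the grip force at its end, in the units of the state.
- telemetry.get_obs(): the state, without advancing time (a new reading comes with each control period).
- viewer.read_camera(name): name is "side" or "top" or "wrist"; returns a dict with "img" (400x640x3 uint8, red, green, blue), "fx", "fy", "cx", "cy" (pixels), "origin" and "rotation" of the camera in the world. Camera axes: x right, y up, looking along -z (the intrinsics and any distortion apply to the point x, -y, -z); pixel columns grow to the right and rows downward; lengths in m; the calibration is good to about 2 mm. A picture is of the moment at which its call begins. There is no depth.
- job.hand_in(): hands the job in; it is judged then, once.
Trained networks look in the newest picture that a camera, given by its name, has taken for a name from the list of things; names that differ only in an ending like _2 or _b are one class to them, and where a whole thing is asked for, a point or a joint stands for the part that bears it (a point fixed in the world has none). Each returns a list of dicts, best first, with "score" (0 to 1); they miss things now and then, are a little off and sometimes report something else, mostly with a low value. They report only what shows in the picture. A call takes as long as a camera call.
- search_frame(camera, thing): "pixel" ([column, row] in pixels, amid what is visible of it).
- cut_out(camera, thing): "pixels" (400x640 bool, what is visible of it) and "pixel" ([column, row] in pixels, amid what is visible of it).
The state is a dict: "t": time; "q": joint angles; "joint_vel": joint speeds; "joint_torque": joint torques, N m; "eef_pos": TCP position; "tool_rot": TCP orientation; "contact_force": force on the tool from outside, world axes, zero at the start; "torque": the same for the moment, N m; "gripper_width": opening from 0.0 (shut) to 1.0 (fully open); "grasp_force": force on a finger pad.
Only numpy, scipy, OpenCV 4.12 (cv2) and the standard library are available. Lean on these libraries where they do the work, as an engineer would, in place of code of your own. Each camera call takes 0.05 s, during which the arm holds its last target. There are 200 camera calls.

TASK

Take the red-headed depth rod out of its stand, lower it upright into the brass-lined blind bore of the bright steel hub until it bottoms out, and hold it there, still, for two seconds. Then let go and leave it standing in the bore; leave the blue-headed rod alone in the stand.

Things in the scene. Friction and masses are not known exactly. Their poses are not given: they have to be found in the camera images.
- red_rod_mid (a point): Mid-height of the rod to use, on its axis; z up along it. Stands loose in a 35 mm deep, 20 mm hole of a low grey stand (70 x 180 x 45 mm; holes 96 mm apart). Steel rod 18 mm across, 110 mm long, under a round red head 28 mm across and 28 tall; 138 mm in all, 0.24 kg. This point is 69 mm above the foot, 55 mm below the head's middle (grip there, any side). Foot tapers to 10 mm over 8 mm.
- bore_mouth (a point): Centre of the bore's mouth in the top face of the bright steel hub, 70 mm above the bench; z up. Hub fixed to the bench: flange 110 mm across, 18 high, six dark bolts; boss 72 mm across. Bore vertical, brass-lined, 26 mm across, flat closed floor 55 mm below this point; mouth countersunk to 40 mm across over the top 10 mm.
- blue_rod_mid (a point): Half-way point of the other rod, not to be used: same shape and size, with a blue head. It stands in the stand's other hole.
- collar: A dark steel collar fixed to the bench, not to be used: outer diameter 100 mm, 40 mm high, with a plain 44 mm hole right through it. Origin at the centre of its underside, z up.

How it is judged:
On the way:
1. the red rod is held in the gripper, still, with its foot within 4 mm of the bore's floor, for a second (z of red_rod_mid in the frame of bore_mouth below 0.018 m and horizontal distance between red_rod_mid and bore_mouth below 0.02 m and angle between red_rod_mid's own z axis and vertical below 0.35 rad and linear speed of red_rod below 0.02 m/s and contact force between red_rod and the fingers above 1 N), for 1 s.
At the end, for the whole second after the job is handed in: The red rod stands at rest in the hub's bore, released, its foot within 4 mm of the floor, leaning no more than 20 degrees; the blue rod is still in its hole, within 30 mm of where it was (z of red_rod_mid in the frame of bore_mouth below 0.018 m and horizontal distance between red_rod_mid and bore_mouth below 0.02 m and angle between red_rod_mid's own z axis and vertical below 0.35 rad and linear speed of red_rod below 0.02 m/s and distance of blue_rod_mid from where it was at the start of the episode below 0.03 m); the robot touches nothing.
It fails at once if the blue rod is pulled out or knocked over (moved more than 30 mm) (distance of blue_rod_mid from where it was at the start of the episode above 0.03 m).
It also fails if it takes over 45 s, if anything falls off the work surface, if the arm or the gripper's body presses on something with over 40 N, if the wrist force passes 120 N, or if a joint passes its speed limit or range.

## Working session

There is one attempt and no reset: what is moved stays moved. The work goes in short steps, Python scripts to look and compute and a shell command to move; the robot and the scene stay as the last step left them, time stands still between calls to the robot, and variables do not carry over. Pictures are saved under pics/ and viewed, at most 10 in all, crops included, and the job is handed in when it is done.

```bash
mkdir -p pics
cat > h.py <<'E'
import numpy as np, cv2
from station import telemetry, viewer, job, search_frame, cut_out
def ray(c,p):
    d=np.array([(p[0]-c['cx'])/c['fx'],-(p[1]-c['cy'])/c['fy'],-1.])
    return np.array(c['origin']),np.array(c['rotation'])@d
def atz(c,p,z):
    o,d=ray(c,p); return o+d*(z-o[2])/d[2]
def proj(c,X):
    v=np.array(c['rotation']).T@(np.array(X)-np.array(c['origin']))
    return np.array([c['cx']+c['fx']*v[0]/-v[2],c['cy']-c['fy']*v[1]/-v[2]])
E
python3 - <<'E'
from h import *
s=telemetry.get_obs(); print({k:np.round(s[k],3) for k in('t','eef_pos','tool_rot','contact_force','gripper_width')})
ims=[]
for n in('side','top','wrist'):
    c=viewer.read_camera(n); print(n,[round(float(c[k]),1) for k in('fx','fy','cx','cy')],np.round(c['origin'],3),np.round(c['rotation'],3).tolist(), [k for k in c])
    cv2.imwrite(f'pics/{n}0.png',c['img'][:,:,::-1])
    for t in('red_rod_mid','bore_mouth','blue_rod_mid','collar'):
        for r in search_frame(n,t)[:2]: print(' ',t,np.round(r['pixel'],1),round(r['score'],2),np.round(atz(c,r['pixel'],.07),3))
E
```

```text
{'t': np.float64(0.0), 'eef_pos': array([0.188, 0.648, 0.23 ]), 'tool_rot': array([-0.   ,  0.14 ,  0.99 , -0.001]), 'contact_force': array([-0.565, -0.027, -0.214]), 'gripper_width': np.float64(0.995)}
side [399.6, 399.6, 323.5, 201.0] [ 0.331 -0.653  0.545] [0.874, 0.457, -0.076, -0.149] ['img', 'fx', 'fy', 'cx', 'cy', 'origin', 'rotation']Traceback (most recent call last):
  File "<stdin>", line 8, in <module>
  File "h.py", line 7, in atz
    o,d=ray(c,p); return o+d*(z-o[2])/d[2]
        ~~~^^^^^
  File "h.py", line 5, in ray
    return np.array(c['origin']),np.array(c['rotation'])@d
                                 ~~~~~~~~~~~~~~~~~~~~~~~^~
ValueError: matmul: Input operand 1 has a mismatch in its core dimension 0, with gufunc signature (n?,k),(k,m?)->(n?,m?) (size 3 is different from 4)
```

View pics/side0.png

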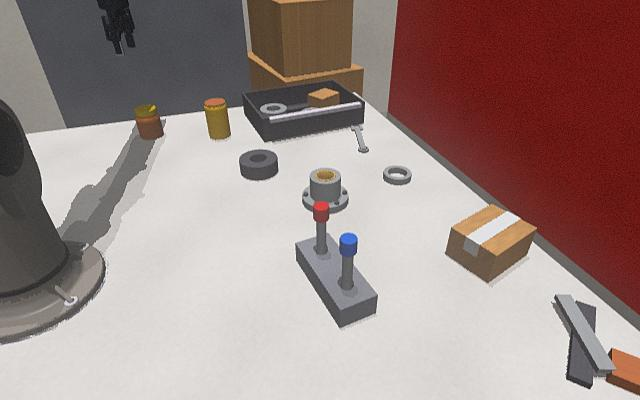

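The side view shows the red head at (321,212), the blue head at (348,244), the hub bore at (325,175) and the collar at (258,163). The camera rotation is a quaternion, so I'll fix the helper.

```bash
sed -i "s/np.array(c\['rotation'\])/Rq(c['rotation'])/; 2a from scipy.spatial.transform import Rotation\ndef Rq(q): return Rotation.from_quat(np.roll(q,-1)).as_matrix()" h.py
python3 - <<'E'
from h import *
H={'red_rod_mid':.1,'bore_mouth':.07,'blue_rod_mid':.1,'collar':.02}
for n in('side','top','wrist'):
    c=viewer.read_camera(n); print(n,[round(float(c[k]),1) for k in('fx','cx','cy')],np.round(c['origin'],3),np.round(c['rotation'],3))
    cv2.imwrite(f'pics/{n}0.png',c['img'][:,:,::-1])
    for t in H:
        for r in cut_out(n,t)[:2]:
            m=r['pixels']; print(' ',t,np.round(r['pixel'],1),round(r['score'],2),m.sum(),np.round(atz(c,r['pixel'],H[t]),3))
    # coloured heads
    im=c['img'].astype(int)
    hsv=cv2.cvtColor(c['img'],cv2.COLOR_RGB2HSV)
E
```

```text
side [399.6, 323.5, 201.0] [ 0.331 -0.653  0.545] [ 0.874  0.457 -0.076 -0.149]
  red_rod_mid [317.7 222.4] 0.69 634 [ 0.508 -0.11   0.1  ]
  blue_rod_mid [345.6 253. ] 0.74 745 [ 0.525 -0.203  0.1  ]
  collar [258.2 166.8] 0.95 1038 [0.468 0.264 0.02 ]
top [425.5, 322.4, 196.7] [ 0.334 -0.009  1.016] [ 0.728  0.073 -0.072 -0.678]
  red_rod_mid [378.9 206. ] 0.71 208 [ 0.513 -0.125  0.1  ]
  bore_mouth [288.4 174.4] 0.75 1602 [0.578 0.082 0.07 ]
  blue_rod_mid [422.7 205.3] 0.74 294 [ 0.521 -0.22   0.1  ]
  collar [197.4 214.4] 0.67 1406 [0.478 0.293 0.02 ]
wrist [293.7, 317.8, 196.9] [0.12  0.668 0.373] [ 0.792 -0.112 -0.084  0.595]
  blue_rod_mid [146.3 385.2] 0.61 1170 [0.362 0.386 0.1  ]
  collar [146.1 387.2] 0.57 1238 [0.437 0.301 0.02 ]
```

View pics/top0.png

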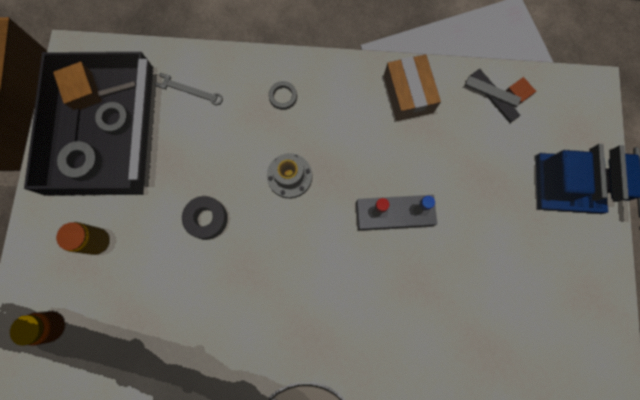

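The top view shows the stand at (397,212) with the red head at (383,205) and blue at (428,202), the hub at (289,173) and the collar at (204,217). The two cameras disagree by about 2 cm on the collar, so I'll check them against known geometry.

Run:
```python
from h import *
def blob(im,hue,box):
    h=cv2.cvtColor(im,cv2.COLOR_RGB2HSV).astype(int); d=abs((h[...,0]-hue+90)%180-90)
    m=((d<10)&(h[...,1]>150)&(h[...,2]>50)); k=np.zeros_like(m); k[box[1]:box[3],box[0]:box[2]]=1
    ys,xs=np.nonzero(m&k); return np.array([(xs.min()+xs.max())/2,(ys.min()+ys.max())/2]),len(xs),(xs.min(),xs.max(),ys.min(),ys.max())
P={}
for n,bx in(('side',{'r':(300,190,335,235),'b':(330,225,365,260)}),('top',{'r':(365,190,400,220),'b':(410,190,440,215)})):
    c=viewer.read_camera(n)
    for k,b in bx.items():
        p,N,e=blob(c['img'],0 if k=='r' else 112,b); P[n,k]=ray(c,p); print(n,k,p,N,e,atz(c,p,.134).round(4))
for k in 'rb':
    A=[];B=[]
    for n in('side','top'):
        o,d=P[n,k]; d=d/np.linalg.norm(d); M=np.eye(3)-np.outer(d,d); A.append(M);B.append(M@o)
    X=np.linalg.solve(sum(A),sum(B)); print(k,X.round(4),[np.linalg.norm(M@X-b).round(4) for M,b in zip(A,B)])
c=viewer.read_camera('top'); print('base in top',proj(c,[0,0,0]), 'collar z.04',atz(c,(204.5,217),.02))
i=cv2.imread('pics/top0.png')[120:260,160:450]; 
j=cv2.imread('pics/side0.png')[130:330,220:420]
cv2.imwrite('pics/z.png',np.hstack([cv2.resize(i,None,fx=1.6,fy=1.6),cv2.resize(j,(224,224))]));
```

```text
side r [320.5 206. ] 109 (np.int64(313), np.int64(328), np.int64(202), np.int64(210)) [ 0.514  -0.1087  0.134 ]
side b [348. 238.] 145 (np.int64(340), np.int64(356), np.int64(233), np.int64(243)) [ 0.5269 -0.2058  0.134 ]
top r [382.  204.5] 122 (np.int64(376), np.int64(388), np.int64(199), np.int64(210)) [ 0.51   -0.1267  0.134 ]
top b [427.5 201.5] 109 (np.int64(422), np.int64(433), np.int64(196), np.int64(207)) [ 0.5233 -0.2224  0.134 ]
r [ 0.508  -0.1251  0.1464] [np.float64(0.0005), np.float64(0.0005)]
b [ 0.5207 -0.2195  0.1465] [np.float64(0.0002), np.float64(0.0002)]
base in top [305.54017919 441.52267644] collar z.04 [0.47305538 0.27570049 0.02      ]
```

The cameras agree: the side mask caught only the lit head top, at z≈0.1465. That puts red at (0.509,-0.125) and blue at (0.521,-0.220). Next I'll move towards the hub for a close look, turning the fingers so they close across the stand's line.

```bash
python3 -m crank '[{"delta_rot":[0,0,8],"xyz":[-0.035,-0.034,-0.003],"fingers":-1},{"delta_rot":[0,0,15],"xyz":[-0.07,-0.067,-0.006],"fingers":-1},{"delta_rot":[0,0,22],"xyz":[-0.105,-0.1,-0.01],"fingers":-1},{"delta_rot":[0,0,29],"xyz":[-0.14,-0.134,-0.014],"fingers":-1},{"delta_rot":[0,0,36],"xyz":[-0.175,-0.168,-0.018],"fingers":-1},{"delta_rot":[0,0,43],"xyz":[-0.21,-0.2,-0.022],"fingers":-1},{"delta_rot":[0,0,50],"xyz":[-0.245,-0.234,-0.026],"fingers":-1},{"delta_rot":[0,0,57],"xyz":[-0.28,-0.268,-0.03],"fingers":-1},{"delta_rot":[0,0,63],"xyz":[-0.315,-0.302,-0.03],"fingers":-1},{"delta_rot":[0,0,66],"xyz":[-0.35,-0.336,-0.03],"fingers":-1}]'
cat >> h.py <<'E'
def delta(target, yaw=None):
    s=telemetry.get_obs(); R=Rq(s['tool_rot'])
    print('pos',np.round(s['eef_pos'],4),'yaw_y',np.degrees(np.arctan2(R[1,1],R[0,1])).round(2),'z',R[:,2].round(4),'t',s['t'])
    print('delta tool',(R.T@(np.array(target)-s['eef_pos'])).round(4))
E
python3 -c "
from h import *
delta([.55,.02,.26])"
```

```text
t: 2.0
eef_pos: [0.4312, 0.2266, 0.2618]
tool_rot: [-0.0, 0.658, 0.753, 0.001]
contact_force: [0.5, -0.2, -0.2]
gripper_width: 0.998
grasp_force: 0.0
pos [0.4312 0.2266 0.2618] yaw_y 7.66 z [ 8.0e-04  1.2e-03 -1.0e+00] t 2.0
delta tool [-0.2206  0.0902  0.0017]
```

```bash
python3 -m crank '[{"delta_rot":[0,0,0],"xyz":[-0.044,0.018,0],"fingers":-1},{"delta_rot":[0,0,0],"xyz":[-0.088,0.036,0],"fingers":-1},{"delta_rot":[0,0,0],"xyz":[-0.132,0.054,0],"fingers":-1},{"delta_rot":[0,0,0],"xyz":[-0.176,0.072,0],"fingers":-1},{"delta_rot":[0,0,0],"xyz":[-0.22,0.09,0],"fingers":-1},{"delta_rot":[0,0,0],"xyz":[-0.22,0.09,0],"fingers":-1},{"delta_rot":[0,0,0],"xyz":[-0.22,0.09,0],"fingers":-1}]'
python3 - <<'E'
from h import *
c=viewer.read_camera('wrist'); cv2.imwrite('pics/w1.png',c['img'][:,:,::-1])
for t,z in(('bore_mouth',.07),('red_rod_mid',.1),('blue_rod_mid',.1)):
    for r in cut_out('wrist',t)[:2]: print(t,np.round(r['pixel'],1),round(r['score'],2),r['pixels'].sum(),atz(c,r['pixel'],z).round(4))
c2=viewer.read_camera('top')
for n,cc in(('w',c),('t',c2)):
    h=cv2.cvtColor(cc['img'],cv2.COLOR_RGB2HSV); m=cv2.inRange(h,(15,100,40),(32,255,255))
    N,l,st,ce=cv2.connectedComponentsWithStats(m)
    for i in range(1,N):
        if st[i,4]>30: print(n,st[i],ce[i].round(1),atz(cc,ce[i],.07).round(4))
delta([.509,-.1255,.26])
E
```

```text
t: 2.7
eef_pos: [0.5499, 0.0214, 0.2613]
tool_rot: [0.0, 0.658, 0.753, -0.0]
contact_force: [0.1, 0.6, -0.4]
gripper_width: 1.001
grasp_force: 0.0
bore_mouth [354.7 118.3] 0.97 5894 [0.5813 0.0903 0.07  ]
bore_mouth [276.  329.1] 0.25 74 [ 0.5219 -0.1964  0.07  ]
red_rod_mid [264.3 308.2] 0.85 1322 [ 0.5067 -0.1423  0.1   ]
w [343 104  39  41 310] [363.  125.8] [0.5917 0.0837 0.07  ]
w [350 117  17  16 204] [357.2 124.3] [0.5851 0.0843 0.07  ]
w [472 364  38  20 453] [490.1 374. ] [ 0.8323 -0.232   0.07  ]
t [  0  17  10  74 393] [ 2.8 44.1] [0.8562 0.8065 0.07  ]
t [415  55  25  51 579] [427.1  80.1] [ 0.8355 -0.2314  0.07  ]
t [  54   61   39   43 1077] [72.7 82.1] [0.7691 0.6175 0.07  ]
t [388  60  26  52 659] [400.3  85.6] [ 0.8166 -0.1672  0.07  ]
t [ 68 223  41  31 667] [ 92.7 240.6] [0.3961 0.5017 0.07  ]
t [  9 315  35  31 810] [ 25.5 330. ] [0.1982 0.6098 0.07  ]
pos [0.5492 0.0243 0.2612] yaw_y 8.0 z [-3.e-04  7.e-04 -1.e+00] t 2.95
delta tool [-0.1427 -0.0607  0.0012]
```

View pics/w1.png

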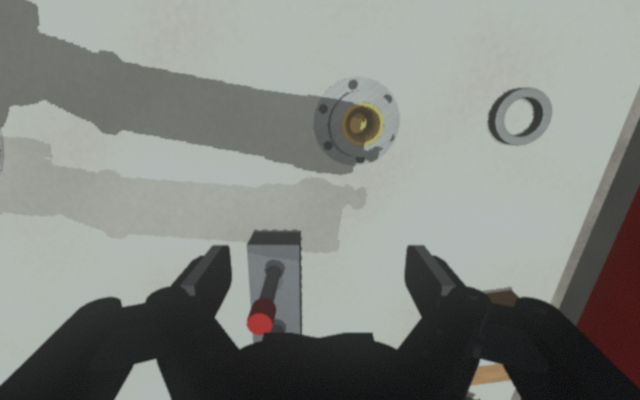

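The wrist view shows the brass mouth at (362,124), the flange outline at about (357,120), and the red head top at (260,322). I'll cross-check them at their proper heights with all the cameras.

Run:
```python
from h import *
s0=[telemetry.get_obs()['eef_pos'] for _ in range(2)]
for n,mouth in(('wrist',(343,104,382,145)),('top',None),('side',None)):
    c=viewer.read_camera(n); h=cv2.cvtColor(c['img'],cv2.COLOR_RGB2HSV)
    p=proj(c,[.589,.085,.07]); x,y=p.astype(int)
    m=cv2.inRange(h,(14,70,30),(34,255,255)); k=np.zeros_like(m); w=26 if n=='wrist' else 14; k[y-w:y+w,x-w:x+w]=255
    ys,xs=np.nonzero(m&k); q=((xs.min()+xs.max())/2,(ys.min()+ys.max())/2)
    print(n,'pred',p.round(1),'brass',q,(xs.min(),xs.max(),ys.min(),ys.max()),len(xs),atz(c,q,.07).round(4), 'size exp',(c['fx']*.04/np.linalg.norm(np.array(c['origin'])-[.589,.085,.07])).round(1))
    if n=='wrist':
        print('flange',atz(c,(357,120),.018).round(4))
        d=abs((h[...,0].astype(int)+90)%180-90); rm=(d<8)&(h[...,1]>150)&(h[...,2]>185); rm[:,:200]=0; rm[:,300:]=0
        ys,xs=np.nonzero(rm); print('red',xs.min(),xs.max(),ys.min(),ys.max(),len(xs),atz(c,((xs.min()+xs.max())/2,(ys.min()+ys.max())/2),.148).round(4))
        print('redtop man',atz(c,(260,322),.148).round(4))
    S=cv2.resize(c['img'][y-30:y+30,x-30:x+30,::-1],(260,260),interpolation=cv2.INTER_CUBIC)
    cv2.imwrite(f'pics/c_{n}.png',S)
cv2.imwrite('pics/c.png',np.hstack([cv2.imread(f'pics/c_{n}.png') for n in('wrist','top','side')]))
```

```text
wrist pred [361.2 127.4] brass (np.float64(362.5), np.float64(127.0)) (np.int64(342), np.int64(383), np.int64(106), np.int64(148)) 1276 [0.5904 0.0856 0.07  ] size exp 34.9
flange [0.5899 0.0919 0.018 ]Traceback (most recent call last):
  File "<stdin>", line 12, in <module>
    return umr_minimum(a, axis, None, out, keepdims, initial, where)
ValueError: zero-size array to reduction operation minimum which has no identity
```

Run:
```python
from h import *
for n in('top','side'):
    c=viewer.read_camera(n); h=cv2.cvtColor(c['img'],cv2.COLOR_RGB2HSV)
    p=proj(c,[.59,.086,.07]); x,y=p.astype(int)
    m=cv2.inRange(h,(10,70,30),(34,255,255)); k=np.zeros_like(m); w=18; k[y-w:y+w,x-w:x+w]=255
    ys,xs=np.nonzero(m&k); q=((xs.min()+xs.max())/2,(ys.min()+ys.max())/2)
    print(n,'pred',p.round(1),'brass',q,len(xs),(xs.min(),xs.max(),ys.min(),ys.max()),atz(c,q,.07).round(4))
delta([.509,-.1255,.24])
```

```text
Traceback (most recent call last):
ValueError: zero-size array to reduction operation minimum which has no identity
```

The arm now blocks the top camera, so I'll use the saved starting pictures; those cameras are fixed.

Run:
```python
from h import *
for n in('top','side'):
    c=viewer.read_camera(n); im=cv2.imread(f'pics/{n}0.png'); h=cv2.cvtColor(im,cv2.COLOR_BGR2HSV)
    p=proj(c,[.59,.086,.07]); x,y=p.astype(int)
    m=cv2.inRange(h,(10,70,30),(34,255,255)); k=np.zeros_like(m); w=18; k[y-w:y+w,x-w:x+w]=255
    ys,xs=np.nonzero(m&k); q=((xs.min()+xs.max())/2,(ys.min()+ys.max())/2)
    print(n,'pred',p.round(1),'brass',q,len(xs),(xs.min(),xs.max(),ys.min(),ys.max()),atz(c,q,.07).round(4))
delta([.509,-.1255,.24])
```

```text
top pred [287.1 169.2] brass (np.float64(287.0), np.float64(168.5)) 332 (np.int64(277), np.int64(297), np.int64(159), np.int64(178)) [0.5916 0.0865 0.07  ]
side pred [324.5 175.6] brass (np.float64(325.0), np.float64(175.0)) 177 (np.int64(315), np.int64(335), np.int64(170), np.int64(180)) [0.5919 0.0883 0.07  ]
pos [0.5495 0.0234 0.2614] yaw_y 7.92 z [ 1.e-04  3.e-04 -1.e+00] t 3.15
delta tool [-0.1419 -0.0607  0.0213]
```

All three views agree on the bore at about (0.591,0.087). Moving above the red rod.

```bash
python3 -m crank '[{"delta_rot":[0,0,0],"xyz":[-0.045,-0.02,0],"fingers":-1},{"delta_rot":[0,0,0],"xyz":[-0.09,-0.04,0],"fingers":-1},{"delta_rot":[0,0,0],"xyz":[-0.13,-0.056,0.01],"fingers":-1},{"delta_rot":[0,0,0],"xyz":[-0.142,-0.061,0.02],"fingers":-1},{"delta_rot":[0,0,0],"xyz":[-0.142,-0.061,0.02],"fingers":-1},{"delta_rot":[0,0,0],"xyz":[-0.142,-0.061,0.02],"fingers":-1},{"delta_rot":[0,0,0],"xyz":[-0.142,-0.061,0.02],"fingers":-1}]'
python3 - <<'E'
from h import *
c=viewer.read_camera('wrist'); cv2.imwrite('pics/w2.png',c['img'][:,:,::-1])
print(proj(c,[.5087,-.1255,.148]))
for r in cut_out('wrist','red_rod_mid')[:1]:
    ys,xs=np.nonzero(r['pixels']);print(r['score'],xs.min(),xs.max(),ys.min(),ys.max())
delta([.5087,-.1255,.114])
E
```

```text
t: 3.85
eef_pos: [0.5096, -0.1245, 0.2417]
tool_rot: [0.0, 0.656, 0.755, 0.0]
contact_force: [-0.3, 0.7, -1.0]
gripper_width: 1.0
grasp_force: 0.0
[316.72079956 200.87834758]
0.9 300 331 167 216
pos [ 0.5095 -0.1248  0.2417] yaw_y 8.01 z [ 7.e-04  3.e-04 -1.e+00] t 3.95
delta tool [-0.0006 -0.001   0.1277]
```

View pics/w2.png

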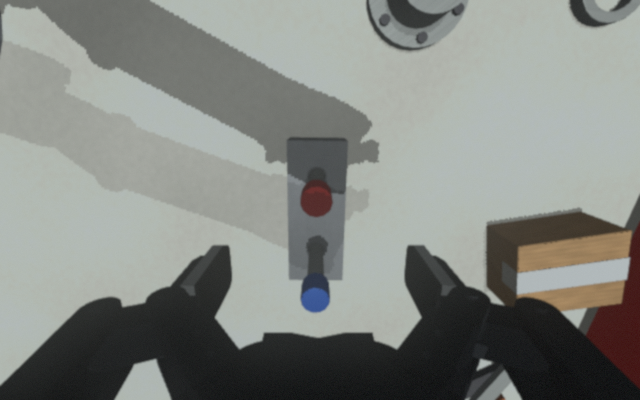

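The red head's top is at (316,200), matching the predicted (317,201), and it sits midway between the fingers. Descending.

```bash
python3 -m crank '[{"delta_rot":[0,0,0],"xyz":[0,-0.001,0.035],"fingers":-1},{"delta_rot":[0,0,0],"xyz":[0,-0.001,0.07],"fingers":-1},{"delta_rot":[0,0,0],"xyz":[0,-0.001,0.1],"fingers":-1},{"delta_rot":[0,0,0],"xyz":[0,-0.001,0.12],"fingers":-1},{"delta_rot":[0,0,0],"xyz":[0,-0.001,0.128],"fingers":-1},{"delta_rot":[0,0,0],"xyz":[0,-0.001,0.128],"fingers":-1},{"delta_rot":[0,0,0],"xyz":[0,-0.001,0.128],"fingers":-1},{"delta_rot":[0,0,0],"xyz":[0,-0.001,0.128],"fingers":-1}]' 60
python3 -m crank '[{"delta_rot":[0,0,0],"xyz":[0,0,0],"fingers":1},{"delta_rot":[0,0,0],"xyz":[0,0,0],"fingers":1},{"delta_rot":[0,0,0],"xyz":[0,0,0],"fingers":1},{"delta_rot":[0,0,0],"xyz":[0,0,0],"fingers":1},{"delta_rot":[0,0,0],"xyz":[0,0,0],"fingers":1},{"delta_rot":[0,0,0],"xyz":[0,0,0],"fingers":1},{"delta_rot":[0,0,0],"xyz":[0,0,0],"fingers":1},{"delta_rot":[0,0,0],"xyz":[0,0,0],"fingers":1},{"delta_rot":[0,0,0],"xyz":[0,0,0],"fingers":1},{"delta_rot":[0,0,0],"xyz":[0,0,0],"fingers":1}]' 60
```

```text
t: 4.75
eef_pos: [0.5087, -0.1265, 0.1145]
tool_rot: [0.001, 0.657, 0.754, 0.001]
contact_force: [-0.2, 0.7, 0.2]
gripper_width: 1.003
grasp_force: 0.0
t: 5.75
eef_pos: [0.5079, -0.1266, 0.1136]
tool_rot: [0.0, 0.657, 0.754, 0.0]
contact_force: [-1.4, 0.3, 6.0]
gripper_width: 0.311
grasp_force: 58.8
```

Gripped at 59 N. Lifting straight up.

```bash
python3 -m crank '[{"delta_rot":[0,0,0],"xyz":[0,0,-0.01],"fingers":1},{"delta_rot":[0,0,0],"xyz":[0,0,-0.025],"fingers":1},{"delta_rot":[0,0,0],"xyz":[0,0,-0.045],"fingers":1},{"delta_rot":[0,0,0],"xyz":[0,0,-0.07],"fingers":1},{"delta_rot":[0,0,0],"xyz":[0,0,-0.095],"fingers":1},{"delta_rot":[0,0,0],"xyz":[0,0,-0.115],"fingers":1},{"delta_rot":[0,0,0],"xyz":[0,0,-0.12],"fingers":1},{"delta_rot":[0,0,0],"xyz":[0,0,-0.12],"fingers":1},{"delta_rot":[0,0,0],"xyz":[0,0,-0.12],"fingers":1}]'
python3 - <<'E'
from h import *
c=viewer.read_camera('side'); cv2.imwrite('pics/s3.png',c['img'][100:330,200:440,::-1].repeat(2,0).repeat(2,1))
delta([.591,.087,.234])
E
```

```text
t: 6.65
eef_pos: [0.5068, -0.1261, 0.2322]
tool_rot: [-0.001, 0.657, 0.754, -0.001]
contact_force: [-0.5, -0.3, -3.5]
gripper_width: 0.31
grasp_force: 59.5
pos [ 0.5067 -0.1262  0.232 ] yaw_y 7.86 z [-2.4e-03  1.0e-04 -1.0e+00] t 6.7
delta tool [ 0.1997  0.1126 -0.0021]
```

View pics/s3.png

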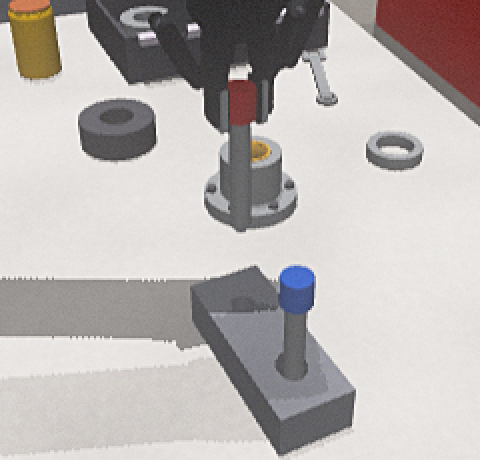

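The red rod is held upright and clear of the stand, with its foot at crop (240,228); blue is undisturbed. Moving over the bore.

```bash
python3 -m crank '[{"delta_rot":[0,0,0],"xyz":[0.025,0.014,0],"fingers":1},{"delta_rot":[0,0,0],"xyz":[0.06,0.034,0],"fingers":1},{"delta_rot":[0,0,0],"xyz":[0.1,0.056,0],"fingers":1},{"delta_rot":[0,0,0],"xyz":[0.14,0.079,0],"fingers":1},{"delta_rot":[0,0,0],"xyz":[0.175,0.099,0],"fingers":1},{"delta_rot":[0,0,0],"xyz":[0.193,0.109,0],"fingers":1},{"delta_rot":[0,0,0],"xyz":[0.2,0.113,0],"fingers":1},{"delta_rot":[0,0,0],"xyz":[0.2,0.113,0],"fingers":1},{"delta_rot":[0,0,0],"xyz":[0.2,0.113,0],"fingers":1},{"delta_rot":[0,0,0],"xyz":[0.2,0.113,0],"fingers":1}]'
python3 - <<'E'
from h import *
a=viewer.read_camera('side'); b=viewer.read_camera('wrist')
p=proj(a,[.591,.087,.07]); q=proj(a,[.591,.087,.13]); print(p,q,proj(b,[.591,.087,.13]))
x,y=p.astype(int)
cv2.imwrite('pics/m4.png',np.hstack([cv2.resize(a['img'][y-70:y+30,x-50:x+50,::-1],(400,400)),cv2.resize(b['img'][100:350,200:450,::-1],(400,400))]))
delta([.591,.087,.234])
E
```

```text
t: 7.7
eef_pos: [0.5919, 0.0845, 0.2334]
tool_rot: [0.0, 0.658, 0.753, -0.0]
contact_force: [0.3, -0.1, -1.8]
gripper_width: 0.307
grasp_force: 59.5
[324.802733   175.34850324] [324.76907186 152.01211105] [317.23884548 194.15012104]
pos [0.592  0.0853 0.2335] yaw_y 7.71 z [ 1.e-04 -0.e+00 -1.e+00] t 7.8
delta tool [ 0.0018 -0.0008 -0.0005]
```

View pics/m4.png

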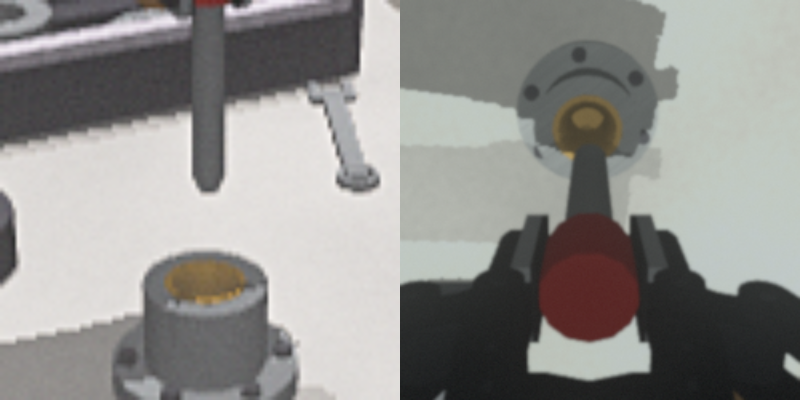

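The rod axis lines up with the bore to within about 1 mm in the side view (foot column 208, bore column 206 at 4x). Correcting 2 mm and lowering most of the way.

```bash
python3 -m crank '[{"delta_rot":[0,0,0],"xyz":[0.002,-0.001,0.015],"fingers":1},{"delta_rot":[0,0,0],"xyz":[0.002,-0.001,0.03],"fingers":1},{"delta_rot":[0,0,0],"xyz":[0.002,-0.001,0.043],"fingers":1},{"delta_rot":[0,0,0],"xyz":[0.002,-0.001,0.052],"fingers":1},{"delta_rot":[0,0,0],"xyz":[0.002,-0.001,0.06],"fingers":1},{"delta_rot":[0,0,0],"xyz":[0.002,-0.001,0.068],"fingers":1},{"delta_rot":[0,0,0],"xyz":[0.002,-0.001,0.075],"fingers":1},{"delta_rot":[0,0,0],"xyz":[0.002,-0.001,0.08],"fingers":1},{"delta_rot":[0,0,0],"xyz":[0.002,-0.001,0.08],"fingers":1},{"delta_rot":[0,0,0],"xyz":[0.002,-0.001,0.08],"fingers":1}]'
```

```text
t: 8.8
eef_pos: [0.5912, 0.0889, 0.1535]
tool_rot: [0.0, 0.657, 0.754, 0.0]
contact_force: [0.2, 0.3, -2.1]
gripper_width: 0.311
grasp_force: 59.5
```

No lateral force, and the foot is about 20 mm inside. Lowering on slowly to near the floor (TCP about 0.1186 expected at bottom).

```bash
python3 -m crank '[{"delta_rot":[0,0,0],"xyz":[0,0,0.006],"fingers":1},{"delta_rot":[0,0,0],"xyz":[0,0,0.012],"fingers":1},{"delta_rot":[0,0,0],"xyz":[0,0,0.018],"fingers":1},{"delta_rot":[0,0,0],"xyz":[0,0,0.024],"fingers":1},{"delta_rot":[0,0,0],"xyz":[0,0,0.028],"fingers":1},{"delta_rot":[0,0,0],"xyz":[0,0,0.031],"fingers":1},{"delta_rot":[0,0,0],"xyz":[0,0,0.033],"fingers":1},{"delta_rot":[0,0,0],"xyz":[0,0,0.033],"fingers":1},{"delta_rot":[0,0,0],"xyz":[0,0,0.033],"fingers":1}]'
python3 -m crank '[{"delta_rot":[0,0,0],"xyz":[0,0,0.001],"fingers":1},{"delta_rot":[0,0,0],"xyz":[0,0,0.002],"fingers":1},{"delta_rot":[0,0,0],"xyz":[0,0,0.002],"fingers":1},{"delta_rot":[0,0,0],"xyz":[0,0,0.002],"fingers":1}]'
```

```text
t: 9.7
eef_pos: [0.5911, 0.089, 0.1204]
tool_rot: [0.0, 0.657, 0.754, 0.0]
contact_force: [-0.6, 0.2, -2.3]
gripper_width: 0.311
grasp_force: 59.5
t: 10.1
eef_pos: [0.5913, 0.089, 0.1187]
tool_rot: [0.0, 0.657, 0.754, 0.0]
contact_force: [0.9, -0.4, 3.3]
gripper_width: 0.308
grasp_force: 59.8
```

The floor is taking load: Fz went from -2.3 to +3.3 N at the expected height. I'll press about 1 mm more and hold for over two seconds.

```bash
R='x'; python3 -m crank '[{"delta_rot":[0,0,0],"xyz":[0,0,0.0005],"fingers":1},{"delta_rot":[0,0,0],"xyz":[0,0,0.001],"fingers":1},{"delta_rot":[0,0,0],"xyz":[0,0,0.001],"fingers":1},{"delta_rot":[0,0,0],"xyz":[0,0,0.001],"fingers":1},{"delta_rot":[0,0,0],"xyz":[0,0,0.001],"fingers":1},{"delta_rot":[0,0,0],"xyz":[0,0,0.001],"fingers":1},{"delta_rot":[0,0,0],"xyz":[0,0,0.001],"fingers":1},{"delta_rot":[0,0,0],"xyz":[0,0,0.001],"fingers":1},{"delta_rot":[0,0,0],"xyz":[0,0,0.001],"fingers":1},{"delta_rot":[0,0,0],"xyz":[0,0,0.001],"fingers":1}]'
for i in 1 2; do python3 -m crank '[{"delta_rot":[0,0,0],"xyz":[0,0,0],"fingers":1},{"delta_rot":[0,0,0],"xyz":[0,0,0],"fingers":1},{"delta_rot":[0,0,0],"xyz":[0,0,0],"fingers":1},{"delta_rot":[0,0,0],"xyz":[0,0,0],"fingers":1},{"delta_rot":[0,0,0],"xyz":[0,0,0],"fingers":1},{"delta_rot":[0,0,0],"xyz":[0,0,0],"fingers":1},{"delta_rot":[0,0,0],"xyz":[0,0,0],"fingers":1},{"delta_rot":[0,0,0],"xyz":[0,0,0],"fingers":1},{"delta_rot":[0,0,0],"xyz":[0,0,0],"fingers":1},{"delta_rot":[0,0,0],"xyz":[0,0,0],"fingers":1}]'; done
```

```text
t: 11.1
eef_pos: [0.5917, 0.0889, 0.1186]
tool_rot: [0.0, 0.657, 0.754, 0.001]
contact_force: [-2.6, -0.9, 9.8]
gripper_width: 0.312
grasp_force: 60.7
t: 12.1
eef_pos: [0.5917, 0.0889, 0.1186]
tool_rot: [0.0, 0.657, 0.754, 0.001]
contact_force: [-3.5, -0.3, 9.0]
gripper_width: 0.308
grasp_force: 60.7
t: 13.1
eef_pos: [0.5917, 0.0889, 0.1186]
tool_rot: [0.0, 0.657, 0.754, 0.001]
contact_force: [-1.7, 0.1, 10.1]
gripper_width: 0.307
grasp_force: 60.7
```

Run:
```python
from h import *
a=viewer.read_camera('side')
x,y=proj(a,[.591,.087,.1]).astype(int); print(proj(a,[.591,.087,.125]),(x,y))
cv2.imwrite('pics/m5.png',cv2.resize(a['img'][y-50:y+50,x-50:x+50,::-1],(500,500)))
```

```text
[324.77197673 154.02598391] (np.int64(324), np.int64(163))
```

View pics/m5.png

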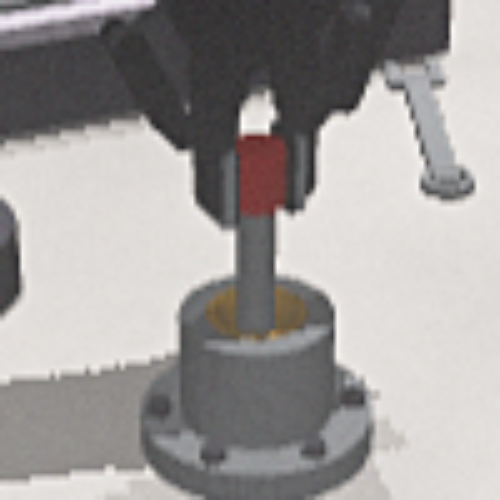

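The rod stands upright in the bore (rod at crop column 255, boss centre 257) and has been held still against the floor for over 2 s. Releasing, then rising.

```bash
python3 -m crank '[{"delta_rot":[0,0,0],"xyz":[0,0,-0.001],"fingers":1},{"delta_rot":[0,0,0],"xyz":[0,0,-0.001],"fingers":0},{"delta_rot":[0,0,0],"xyz":[0,0,-0.001],"fingers":-0.5},{"delta_rot":[0,0,0],"xyz":[0,0,-0.001],"fingers":-1},{"delta_rot":[0,0,0],"xyz":[0,0,-0.001],"fingers":-1},{"delta_rot":[0,0,0],"xyz":[0,0,-0.001],"fingers":-1},{"delta_rot":[0,0,0],"xyz":[0,0,-0.001],"fingers":-1},{"delta_rot":[0,0,0],"xyz":[0,0,-0.001],"fingers":-1},{"delta_rot":[0,0,0],"xyz":[0,0,-0.001],"fingers":-1},{"delta_rot":[0,0,0],"xyz":[0,0,-0.001],"fingers":-1}]'
python3 -m crank '[{"delta_rot":[0,0,0],"xyz":[0,0,-0.01],"fingers":-1},{"delta_rot":[0,0,0],"xyz":[0,0,-0.03],"fingers":-1},{"delta_rot":[0,0,0],"xyz":[0,0,-0.06],"fingers":-1},{"delta_rot":[0,0,0],"xyz":[0,0,-0.09],"fingers":-1},{"delta_rot":[0,0,0],"xyz":[0,0,-0.11],"fingers":-1},{"delta_rot":[0,0,0],"xyz":[0,0,-0.12],"fingers":-1},{"delta_rot":[0,0,0],"xyz":[0,0,-0.12],"fingers":-1},{"delta_rot":[0,0,0],"xyz":[0,0,-0.12],"fingers":-1},{"delta_rot":[0,0,0],"xyz":[0,0,-0.12],"fingers":-1},{"delta_rot":[0,0,0],"xyz":[0,0,-0.12],"fingers":-1}]'
python3 - <<'E'
from h import *
a=viewer.read_camera('side'); cv2.imwrite('pics/s6.png',cv2.resize(a['img'][110:330,220:440,::-1],(550,550)))
E
```

```text
t: 14.15
eef_pos: [0.591, 0.089, 0.1183]
tool_rot: [-0.0, 0.657, 0.754, 0.0]
contact_force: [-0.3, 0.2, -0.5]
gripper_width: 1.002
grasp_force: 0.0
t: 15.15
eef_pos: [0.5904, 0.0889, 0.2371]
tool_rot: [-0.0, 0.657, 0.754, -0.001]
contact_force: [-0.2, -0.2, 0.6]
gripper_width: 1.002
grasp_force: 0.0
```

View pics/s6.png

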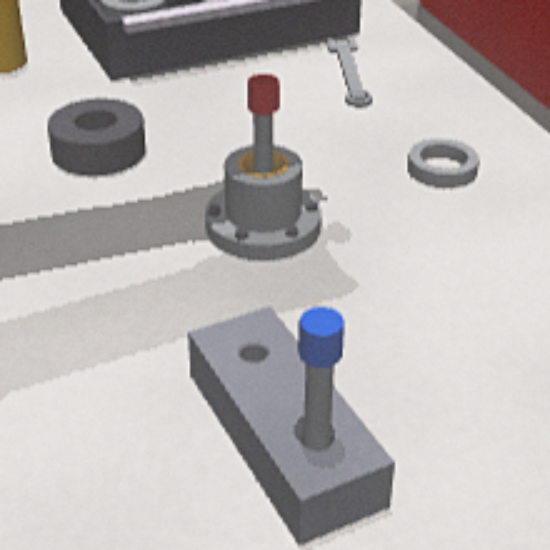

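The red rod stands upright in the bore (head at crop (263,93)), blue is still in its hole, and the gripper is clear.

```bash
python3 -c "
from station import job
print(job.hand_in())"
```

```text
the job is handed in; nothing more can be done
None
```

The red rod was lowered to the bore's floor, held still there for over two seconds and let go. It now stands upright on its own, the blue rod is still in its hole, and the job is handed in at about 15 s (no verdict was shown).

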